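# Take the spice caddy off its hook and load it

### The job

Unhook the blue spice caddy from its stand: lift it clear of the upturned hook without wrenching against it, and gently stand it squared up on the middle of the cork mat. Then gently set the spice jar with the red lid upright inside the caddy, in either compartment. Keep the caddy level and the jar upright all the way, and leave the white-lidded jar and the lemon where they are.

Things in the scene. Friction and masses are not known exactly. Their poses are not given: they have to be found in the camera images.
- caddy: Blue sheet-metal caddy, loose, 0.3 kg: open tray 120 (x) x 170 (y) x 45 mm high, walls and floor 3 mm; a 45 mm high divider at y = 0 makes two compartments of 114 x 80 mm. Origin: centre of underside, z up; +x is the rear, towards the stand while it hangs. Starts hanging level on the hook, underside 70 mm up. A rubber bumper on the rear wall reaches x = +72 mm and leans on the stand's upright.
- caddy_grip (a point): Centre of the caddy's wooden grip, 102 mm above its underside over the middle of the divider; axes as the caddy's. The grip is 64 mm along x, 14 mm wide (y), 16 mm high, on two thin wires at x = -26 and +26 mm; pinch it along y. Its top is 8 mm above this point.
- caddy_loop (a point): Middle of the top bar of the caddy's wire loop (wire 6 mm thick), by which it hangs. In the caddy's frame the bar runs along y at x = 58, z = 115 mm; legs at y = -24 and +24 mm; open below down to the rear wall's top (z = 45).
- stand: Dark steel stand, fixed; foot 80 mm wide, x -90 to +20, 8 mm thick; flat upright 60 mm wide, 203 high, x -5 to +5 mm. Origin on the worktop under the upright. An 8 mm rod hook at y = 0 points to its -x (about towards the robot): level arm, axis 178 mm up, out to x = -26 mm, then straight up to the tip. The caddy's loop bar lies on the arm, between upright and upturned end.
- hook_tip (a point): Top of the hook's upturned end, 217 mm above the worktop. The hung loop must rise at least 36 mm for its bar to pass over the tip, and at most about 58 mm (then the caddy's rear wall meets the arm from below); then withdraw the caddy 50 mm or more along the stand's -x.
- mat: Cork mat, fixed, 140 (x) x 190 (y) x 4 mm, rectangular; origin at the centre of its underside on the work surface. Squared up, the caddy's x axis is parallel to the mat's x axis (either way round).
- spice_red: Spice jar with a red lid, round, 45 mm across, 106 mm high, loose, standing upright; origin at the centre of its underside, z up.
- spice_white: Spice jar with a white lid, 47 mm across, 98 mm high, loose, standing; origin at the centre of its underside. Stays where it is. The two jars stand in front of the sink and may have changed places.
- lemon: Yellow lemon, 71 x 53 x 51 mm, loose, lying on the worktop; origin at its underside as built. Stays where it is.

How it is judged:
On the way, in this order (a step that is already met when the one before it is completed fails the run):
1. the caddy is off the hook: held in the air, clear of the stand, its loop out in front of the hook's tip (contact force between caddy and stand below 0.01 N and height (world z) of caddy above 0.02 m and x of caddy_loop in the frame of stand below -0.035 m), for 0.1 s.
2. the caddy stands on the mat, squared up, let go (x of caddy in the frame of mat between -0.03 and 0.03 m and y of caddy in the frame of mat between -0.03 and 0.03 m and z of caddy in the frame of mat between 0.001 and 0.008 m and angle between the x axis of caddy and the x axis of mat, either way round below 0.2 rad and angle between caddy's own z axis and vertical below 0.05 rad and linear speed of caddy below 0.02 m/s and contact force between caddy and the fingers below 0.05 N), for 0.2 s.
3. the red-lidded jar stands in the caddy (x of spice_red in the frame of caddy between -0.05 and 0.05 m and y of spice_red in the frame of caddy between -0.075 and 0.075 m and z of spice_red in the frame of caddy between -0.002 and 0.012 m and angle between spice_red's own z axis and vertical below 0.12 rad and linear speed of spice_red below 0.02 m/s and contact force between caddy and spice_red above 0.2 N), for 0.2 s.
At the end, for the whole second after the job is handed in: The caddy stands level on the mat, centred within 30 mm along each mat axis and parallel within 0.2 rad (either way round), clear of the stand; the red-lidded jar stands upright (within 0.12 rad) on the floor of one of its compartments; all is released and at rest (all of step 3 and x of caddy in the frame of mat between -0.03 and 0.03 m and y of caddy in the frame of mat between -0.03 and 0.03 m and z of caddy in the frame of mat between 0.001 and 0.008 m and angle between the x axis of caddy and the x axis of mat, either way round below 0.2 rad and angle between caddy's own z axis and vertical below 0.05 rad and linear speed of caddy below 0.02 m/s and contact force between caddy and stand below 0.01 N); the robot touches nothing.
It fails at once if the hook is wrenched: more than 25 N between caddy and stand (contact force between caddy and stand above 25 N).
It fails at once if the caddy is tipped by more than 0.45 rad (angle between caddy's own z axis and vertical above 0.45 rad).
It fails at once if the red-lidded jar is tipped by more than 0.5 rad (angle between spice_red's own z axis and vertical above 0.5 rad).
It fails at once if the caddy or the jar is dropped or slammed (over 60 N on the mat or between them) (contact force between caddy and mat above 60 N or contact force between caddy and spice_red above 60 N).
It fails at once if the white-lidded jar or the lemon is moved by more than 30 mm (distance of any of spice_white, lemon from where it was at the start of the episode above 0.03 m).
It also fails if it takes over 70 s, if anything falls off the work surface, if the arm or the gripper's body presses on something with over 40 N, if the wrist force passes 120 N, or if a joint passes its speed limit or range.

### The arm

A 6-joint arm with a two-finger parallel gripper is mounted at the origin on a cart in front of the work surface, level with it; the furniture and walls round the work are solid. World frame = base frame: x ahead of the robot, y to its left, z up, the work surface at z = 0. Lengths are in m, angles in rad, forces in N, time in s.
With the tool pointing down it reaches from about 0.375 to 0.925 m from the base axis. Payload 5.7 kg.
Tool frame: the origin (TCP) lies at the very end of the fingers, on their centre line; the grasp point (between the pads) lies 19 mm behind it (manip.grasp_offset is the distance from the TCP to the grasp point, in m); z points along the fingers, y is the line along which they close (so a half turn about z gives the same grasp; the last joint's range is limited). The gripper opens to 85 mm and grips with 20 to 120 N. Pads are 22 mm wide; open, the fingers measure 114 mm over their backs; the gripper's body (76 mm by 85 mm) begins 54 mm behind the grasp point. The pads swing forward as they close: fully open they stand 13 mm farther back than shut.
Start: joints at [1.14, 0.359, 1.51, -0, 1.272, -0.115], TCP at [0.186, 0.57, 0.207] pointing down, gripper open.
Joint ranges: [-2.97, 2.97], [-1.01, 2.36], [0.21, 2.38], [-0.96, 4.11], [0.2, 2.71], [-2.98, 2.98]. Speed limits (rad/s): [2.39, 2.39, 3.14, 3.14, 3.14, 3.14].

### API

Orientations are given as [roll, pitch, yaw] about the fixed x, y, z axes, in that order (R = Rz(yaw) Ry(pitch) Rx(roll)).
In Python, from workcell import manip gives the robot as it stands.
- The arm moves only by the tool shift_gripper, called after "Request:" as a command line: name --argument value ..., lists and objects as JSON in quotes. Schema: {"type":"object","properties":{"increments":{"type":"array","items":{"type":"number"},"minItems":5,"maxItems":60},"only":{"type":"string"},"quiet":{"type":"boolean"},"lines":{"type":"string"}},"required":["increments"],"additionalProperties":false}. increments is one flat list of numbers that holds 1 to 12 rows one after another, with no inner brackets; each row has 5 numbers: dx, dy, dz in normalised numbers (1 is 0.75 m), then a turn about the tool's z in shares of pi rad (1.0 is pi rad), then the finger opening in m; each row is the pose to reach, as a shift and turn from the pose commanded when the call began, along the tool's axes at that moment; what a row does not reach only later rows make up. A row lasts 1/8 s, in which the tool goes at most 0.0625 m and 0.188 rad, less where a joint would pass 70% of its speed; a pose out of reach is approached as far as the arm can. The fingers move at their own pace and stop on an object; the grip force is fixed at half the most. Time passes only in rows, so rows that do not move let the fingers close. The tool returns the time, the measured TCP pose, the force, the opening and the grip force at its end. only (a regular expression) keeps the lines of the reply that match it, lines (a string "A,B") keeps lines A to B, and quiet returns only ok. Input that does not fit is refused with a message, and nothing moves.
- manip.read_state(): the state, without advancing time (a new reading comes with each control period).
- manip.read_camera(name): name is "scene" or "top" or "wrist"; returns a dict with "pixels" (384x512x3 uint8, red, green, blue), "fx", "fy", "cx", "cy" (pixels), "k1" (the pictures are not rectified: a ray, as slopes to the right and down, at radius r is drawn at 1 + k1 r^2 times it, then the intrinsics apply), "R" (3x3) and "t" (3): a world point X has camera coordinates R X + t; the wrist camera has in their place "tool_from_camera" (4x4, takes a point from camera to tool coordinates, whose origin is the TCP and whose axes are the flange's). Camera axes: x right, y down, z forward; pixel columns grow to the right and rows downward; lengths in m; the calibration is good to about 2 mm. A picture is of the moment at which its call begins: read the wrist's pose just before it. There is no depth.
- manip.hand_in(): hands the job in; it is judged then, once.
The state is a dict: "time_s": time; "joint_pos": joint angles; "dq": joint speeds; "joint_torque": joint torques, N m; "tcp_pos": TCP position; "ee_rot": TCP orientation; "force": force on the tool from outside, world axes, zero at the start; "ft_torque": the same for the moment, N m; "width": finger opening in m; "grip_force": force on a finger pad.
Only numpy, scipy, OpenCV 4.12 (cv2) and the standard library are available. Lean on these libraries where they do the work, as an engineer would, in place of code of your own. Each camera call takes 0.05 s, during which the arm holds its last target. There are 200 camera calls.

## Working session

There is one attempt and no reset: what is moved stays moved. The work goes in short steps, Python scripts to look and compute and a tool call to move; the robot and the scene stay as the last step left them, time stands still between calls to the robot, and variables do not carry over. Pictures are saved under pics/ and viewed, at most 13 in all, crops included, and the job is handed in when it is done.

```bash
ls; mkdir -p pics; python3 - <<'E'
from workcell import manip
import cv2
for n in("scene","top"):
    c=manip.read_camera(n); cv2.imwrite(f"pics/{n}0.png",c["pixels"][:,:,::-1]); print(n,{k:v for k,v in c.items() if k!="pixels"})
s=manip.read_state();print(s); print(manip.grasp_offset)
E
```

```text
pics
workcell.py
scene {'fx': 376.19846045749756, 'fy': 376.19846045749756, 'cx': 259.28698144167544, 'cy': 191.200519660857, 'k1': -0.09638021103242633, 'R': array([[ 0.80834171, -0.58866382, -0.00765408],
       [-0.30081477, -0.40182722, -0.86489615],
       [ 0.50605746,  0.7014341 , -0.50189248]]), 't': array([-0.38759884,  0.28285214,  0.91528025])}
top {'fx': 431.68437021745774, 'fy': 431.68437021745774, 'cx': 248.35266460205256, 'cy': 185.79166711627556, 'k1': -0.13455100735594366, 'R': array([[ 0.0108646 , -0.99983899, -0.01428111],
       [-0.98751009, -0.00848346, -0.15732721],
       [ 0.15718072,  0.01581204, -0.98744326]]), 't': array([0.06299946, 0.47967865, 1.32300049])}
{'time_s': 0.1, 'joint_pos': array([ 1.13988809e+00,  3.59452687e-01,  1.51132660e+00,  7.33329736e-06,
        1.27252656e+00, -1.15100622e-01]), 'dq': array([-0.00128995, -0.00131315, -0.00259198,  0.00252677, -0.00052668,
        0.00190613]), 'joint_torque': array([-2.88859537e-04, -5.28654778e+01, -2.79351658e+01, -1.86340130e-04,
        5.08082681e-03, -6.31805541e-08]), 'tcp_pos': array([0.18607627, 0.56971842, 0.20612505]), 'ee_rot': array([-3.13989160e+00, -2.03714475e-04,  2.82578270e+00]), 'force': array([-0.78376566, -0.19377719, -0.17888433]), 'ft_torque': array([ 0.00212051, -0.03005867,  0.02939195]), 'grip_force': 0.0, 'width': 0.08536050869637968}
0.0187
```

View pics/scene0.png

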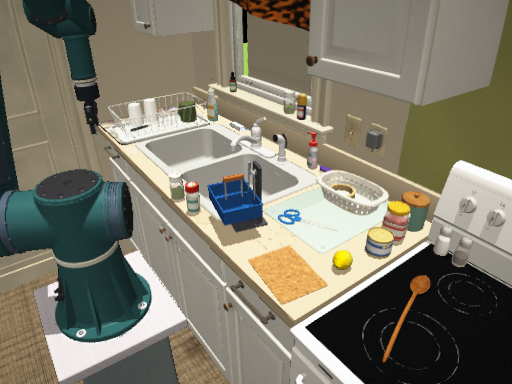

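View pics/top0.png

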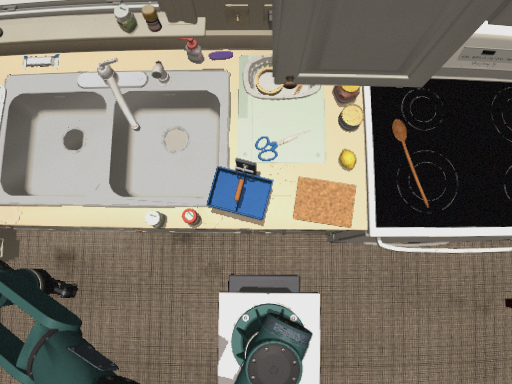

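The scene view shows the caddy on its stand near (237,200), the mat at (287,273), the lemon at (343,259), the red jar at (192,198) and the white jar at (176,185). In the top view the caddy is at (240,193), the stand's upright at (246,167), the mat at (325,202), the red lid at (190,216) and the white lid at (154,218).

```bash
cat > h.py <<'E'
import numpy as np, cv2
from workcell import manip
def K(c): return np.array([[c["fx"],0,c["cx"]],[0,c["fy"],c["cy"]],[0,0,1.]]), np.array([c["k1"],0,0,0,0])
def ext(c,st=None):
    if "R" in c: return c["R"],c["t"]
    from scipy.spatial.transform import Rotation as Ro
    T=np.eye(4);T[:3,:3]=Ro.from_euler("xyz",st["ee_rot"]).as_matrix();T[:3,3]=st["tcp_pos"]
    M=np.linalg.inv(T@c["tool_from_camera"]);return M[:3,:3],M[:3,3]
def ray(c,uv,st=None):
    k,d=K(c);R,t=ext(c,st)
    p=cv2.undistortPoints(np.float64(uv).reshape(-1,1,2),k,d)[:,0]
    return -R.T@t,np.c_[p,np.ones(len(p))]@R
def plane(c,uv,z,st=None):
    o,d=ray(c,uv,st);return o+d*((z-o[2])/d[:,2])[:,None]
def proj(c,X,st=None):
    k,d=K(c);R,t=ext(c,st);return cv2.projectPoints(np.float64(X).reshape(-1,1,3),cv2.Rodrigues(R)[0],t,k,d)[0][:,0]
def two(a,ua,b,ub,sb=None):
    o1,d1=ray(a,ua);o2,d2=ray(b,ub,sb);d1=d1[0];d2=d2[0]
    s=np.linalg.lstsq(np.c_[d1,-d2],o2-o1,rcond=None)[0];p,q=o1+s[0]*d1,o2+s[1]*d2
    return (p+q)/2,np.linalg.norm(p-q)
def mask(c,lo,hi,roi=None):
    m=cv2.inRange(cv2.cvtColor(c["pixels"],cv2.COLOR_RGB2HSV),lo,hi)
    if roi: x0,y0,x1,y1=roi;k=np.zeros_like(m);k[y0:y1,x0:x1]=255;m&=k
    return m
def big(m):
    cs=cv2.findContours(m,cv2.RETR_EXTERNAL,cv2.CHAIN_APPROX_NONE)[0];return max(cs,key=cv2.contourArea)
def cen(m):
    M=cv2.moments(m,True);return np.array([M["m10"],M["m01"]])/M["m00"],M["m00"]
E
cat > m1.py <<'E'
from h import *
np.set_printoptions(precision=4,suppress=True)
t=manip.read_camera("top");s=manip.read_camera("scene")
print("cam",ray(t,[[250,190]])[0],ray(s,[[250,190]])[0])
def poly(c,m,z,name):
    k=big(m);r=cv2.boxPoints(cv2.minAreaRect(k));P=plane(c,r,z)[:,:2];e=P[1]-P[0],P[2]-P[1]
    print(name,"px",r.round(1).tolist(),"cen",P.mean(0),"sides",[np.linalg.norm(x) for x in e],"ang",[np.degrees(np.arctan2(x[1],x[0])) for x in e])
poly(t,mask(t,(5,100,90),(18,255,255),(285,170,365,235)),.004,"mat")
poly(t,mask(t,(100,120,30),(125,255,255),(200,160,280,230)),.115,"caddy rim")
gt=mask(t,(5,120,80),(20,255,255),(225,170,255,210));gs=mask(s,(5,120,80),(20,255,255),(215,165,250,195))
poly(t,gt,.176,"grip top")
print("grip",cen(gt),cen(gs),two(t,cen(gt)[0],s,cen(gs)[0]))
rt=mask(t,(0,130,80),(4,255,255),(175,200,210,230))|mask(t,(172,130,80),(180,255,255),(175,200,210,230))
print("red",cen(rt),plane(t,[cen(rt)[0]],.106))
wt=mask(t,(0,0,150),(180,60,255),(140,205,170,230));(wc,wr)=cv2.minEnclosingCircle(big(wt))
print("white",wc,wr,plane(t,[wc],.098))
lt=mask(t,(22,150,120),(33,255,255),(335,145,362,175));print("lemon",cen(lt),plane(t,[cen(lt)[0]],.025))
for n,c,(x0,y0,x1,y1) in(("t",t,(140,145,280,230)),("s",s,(160,140,280,235))):
    cv2.imwrite(f"pics/crop_{n}.png",cv2.resize(c["pixels"][y0:y1,x0:x1,::-1],None,fx=5.7 if n=="t" else 6,fy=5.7 if n=="t" else 6,interpolation=cv2.INTER_CUBIC))
E
python3 m1.py
```

```text
cam [0.2651 0.0461 1.3828] [-0.0648 -0.7565  0.701 ]
mat px [[292.1000061035156, 218.5], [298.6000061035156, 176.39999389648438], [356.8999938964844, 185.39999389648438], [350.5, 227.5]] cen [ 0.4345 -0.1781] sides [np.float64(0.1386293714973378), np.float64(0.19244902193139843)] ang [np.float64(-8.982657724482781), np.float64(-98.33354637644011)]
caddy rim px [[205.89999389648438, 205.1999969482422], [216.5, 164.6999969482422], [272.8999938964844, 179.5], [262.20001220703125, 220.0]] cen [0.4474 0.0931] sides [np.float64(0.1258548780674337), np.float64(0.1746402512081816)] ang [np.float64(-13.262629650391656), np.float64(-104.51636473005458)]
grip top px [[233.89999389648438, 199.10000610351562], [239.5, 178.3000030517578], [243.6999969482422, 179.5], [238.0, 200.3000030517578]] cen [0.447  0.0924] sides [np.float64(0.061611223588146635), np.float64(0.012234633110014085)] ang [np.float64(-14.260150404868021), np.float64(-104.97539727830991)]
grip (array([238.8298, 189.1702]), 94.0) (array([232.53, 177.5 ]), 100.0) (array([0.4483, 0.0918, 0.1754]), np.float64(0.002106510110581285))
red (array([190.5283, 216.5849]), 53.0) [[0.374  0.2377 0.106 ]]
white (154.5, 216.0) 18.200374603271484 [[0.375  0.3484 0.098 ]]
lemon (array([347.4175, 158.8592]), 206.0) [[ 0.5721 -0.2513  0.025 ]]
```

View pics/crop_t.png

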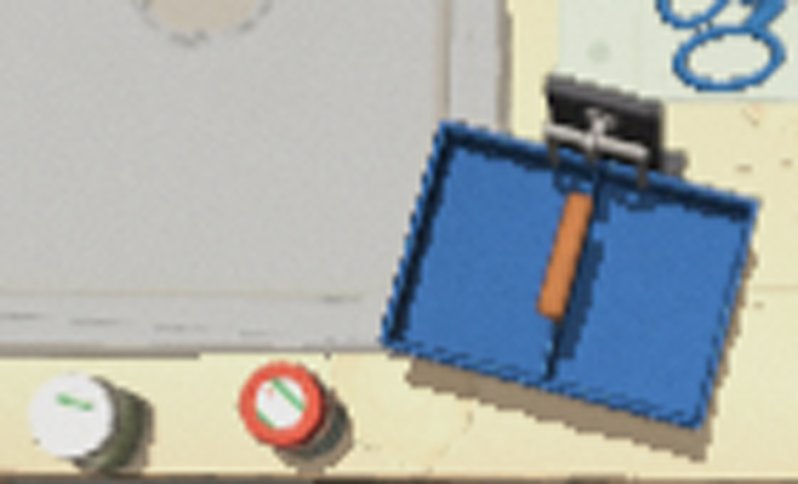

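View pics/crop_s.png

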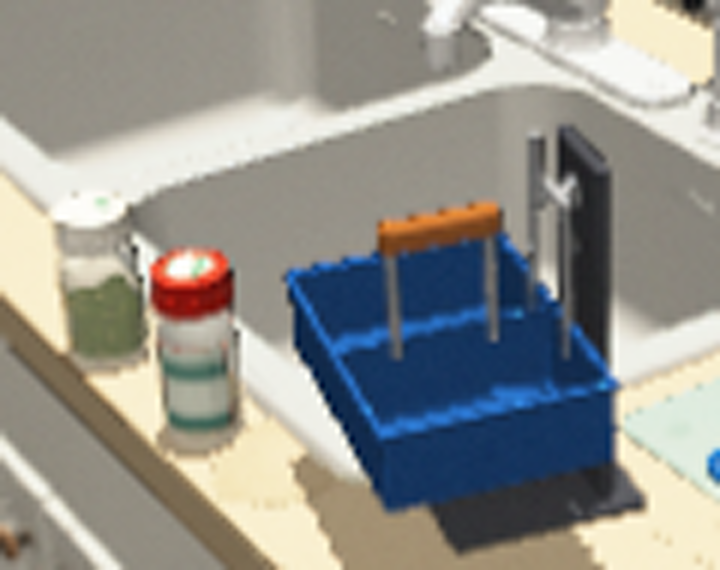

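The top crop shows the caddy yawed about -14° with its loop bar on the hook at crop (597,137), the grip at (565,255), the red lid at (283,405) and the white lid at (72,415). The scene crop confirms that the red jar is the one nearer the caddy. The sizes match what was given: mat 139x192 mm, grip height 0.172 to 0.175 m.

```bash
cat > go.py <<'E'
import sys;from h import *
from scipy.spatial.transform import Rotation as Ro
np.set_printoptions(precision=4,suppress=True)
st=manip.read_state();R=Ro.from_euler("xyz",st["ee_rot"]).as_matrix()
x,y,z,yaw=map(float,sys.argv[1:5]);dy=(np.radians(yaw)-st["ee_rot"][2]+np.pi)%(2*np.pi)-np.pi
print("tcp",st["tcp_pos"],"rot",st["ee_rot"],"F",st["force"],"w",st["width"]);print("shift",R.T@(np.array([x,y,z])-st["tcp_pos"]),"turn",-dy)
E
python3 go.py .4475 .0925 .215 165.8
```

```text
tcp [0.1861 0.5699 0.2063] rot [-3.1404 -0.0001  2.8258] F [0.3208 0.2824 0.5713] w 0.08533602257126646
shift [-0.3967 -0.3727 -0.0083] turn -0.06793267390161661
```

Units first: shifts go in shares of 0.75 m and turns go in shares of pi rad. So -0.397 m / 0.75 = -0.5293, -0.39 m / 0.75 = -0.52, -0.068 rad / 3.1416 = -0.0216.

Request:
shift_gripper --increments '[-0.0533, -0.0493, -0.0107, 0, 0.085, -0.1067, -0.1, -0.0107, 0, 0.085, -0.16, -0.1493, -0.0107, 0, 0.085, -0.2133, -0.2, -0.0107, -0.0095, 0.085, -0.2667, -0.2493, -0.0107, -0.0191, 0.085, -0.32, -0.3, -0.0107, -0.0216, 0.085, -0.3733, -0.3493, -0.0107, -0.0216, 0.085, -0.4267, -0.4, -0.0107, -0.0216, 0.085, -0.48, -0.4493, -0.0107, -0.0216, 0.085, -0.52, -0.4893, -0.0107, -0.0216, 0.085, -0.5293, -0.4973, -0.0107, -0.0216, 0.085, -0.5293, -0.4973, -0.0107, -0.0216, 0.085]'

```text
time_s: 1.7
tcp_pos: [0.4477, 0.0924, 0.2147]
ee_rot: [3.141, -0.001, 2.892]
force: [0.3, -0.4, -0.3]
width: 0.0851
grip_force: 0.0
```

```bash
python3 go.py .4475 .0925 .153 165.8
python3 - <<'E'
from h import *
st=manip.read_state();c=manip.read_camera("wrist");cv2.imwrite("pics/w1.png",c["pixels"][:,:,::-1])
m=mask(c,(5,120,80),(20,255,255));k=big(m);r=cv2.boxPoints(cv2.minAreaRect(k));print(r,cv2.contourArea(k))
P=plane(c,r,.18,st);print(P,P.mean(0));e=P[1]-P[0],P[2]-P[1];print([(np.hypot(*x[:2]),np.degrees(np.arctan2(x[1],x[0]))) for x in e])
E
```

```text
tcp [0.4477 0.0924 0.2147] rot [ 3.1415 -0.0007  2.8924] F [ 0.2677 -0.4154 -0.3427] w 0.08507924631216263
shift [0.0002 0.0001 0.0617] turn -0.0013410731234566597
[[ -4.7029557 154.9703   ]
 [135.59406   140.94061  ]
 [145.14851   236.48514  ]
 [  4.8515015 250.51483  ]] 12282.5
[[ 0.36509212 -0.07854004  0.18      ]
 [ 0.38002156  0.02167607  0.18      ]
 [ 0.452328    0.00141186  0.18      ]
 [ 0.43619515 -0.10997942  0.18      ]] [ 0.40840921 -0.04135788  0.18      ]
[(np.float64(0.1013220397873633), np.float64(81.52681842623201)), (np.float64(0.07509233788522739), np.float64(-15.655766686401435))]
```

View pics/w1.png

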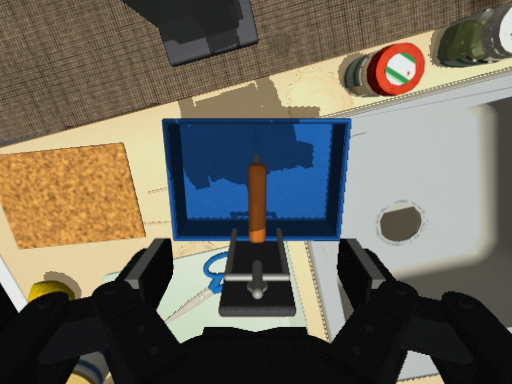

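The wrist view shows the grip upright at (258,200) between the fingers, the rim square to the image and the loop bar at (257,277). The tool's yaw matches the caddy's. My grip mask picked up the mat instead, so I'll limit it to a region.

```bash
python3 - <<'E'
from h import *
np.set_printoptions(precision=4,suppress=True)
st=manip.read_state();c=manip.read_camera("wrist")
m=mask(c,(5,110,60),(20,255,255),(235,140,285,250));k=big(m);r=cv2.boxPoints(cv2.minAreaRect(k))
P=plane(c,r,.18,st);print(r,P,P.mean(0));e=P[1]-P[0],P[2]-P[1];print([(np.hypot(*x[:2]),np.degrees(np.arctan2(x[1],x[0]))) for x in e])
m=mask(c,(100,120,30),(125,255,255),(150,105,370,250));r=np.float64(cv2.boxPoints(cv2.minAreaRect(big(m))));P=plane(c,r,.115,st);print(P.mean(0),P)
E
```

```text
[[248. 243.]
 [248. 163.]
 [264. 163.]
 [264. 243.]] [[0.4775 0.0793 0.18  ]
 [0.4147 0.0957 0.18  ]
 [0.4176 0.107  0.18  ]
 [0.4807 0.0916 0.18  ]] [0.4476 0.0934 0.18  ]
[(np.float64(0.06494057144967537), np.float64(165.34157567382394)), (np.float64(0.01167436213230301), np.float64(75.74532842389553))]
[0.4502 0.093  0.115 ] [[ 0.4862 -0.0177  0.115 ]
 [ 0.3686  0.0246  0.115 ]
 [ 0.4111  0.1919  0.115 ]
 [ 0.5347  0.1732  0.115 ]]
```

To row units: 0.062 m / 0.75 = 0.0827, 0.057 m / 0.75 = 0.076.

Request:
shift_gripper --increments '[0, -0.0007, 0.02, 0, 0.085, 0, -0.0007, 0.04, 0, 0.07, 0, -0.0007, 0.06, 0, 0.06, 0, -0.0007, 0.076, 0, 0.05, 0, -0.0007, 0.0827, 0, 0.04, 0, -0.0007, 0.0827, 0, 0.03, 0, -0.0007, 0.0827, 0, 0.02, 0, -0.0007, 0.0827, 0, 0.01, 0, -0.0007, 0.0827, 0, 0, 0, -0.0007, 0.0827, 0, 0, 0, -0.0007, 0.0827, 0, 0, 0, -0.0007, 0.0827, 0, 0]'

```text
time_s: 3.3
tcp_pos: [0.4482, 0.0922, 0.1533]
ee_rot: [3.141, 0.001, 2.894]
force: [-1.0, 2.6, 4.7]
width: 0.0102
grip_force: 59.3
```

To row units: -0.047 m / 0.75 = -0.0627, -0.043 m / 0.75 = -0.0573.

Request:
shift_gripper --increments '[0, 0, -0.0053, 0, 0, 0, 0, -0.0107, 0, 0, 0, 0, -0.0173, 0, 0, 0, 0, -0.024, 0, 0, 0, 0, -0.0307, 0, 0, 0, 0, -0.0373, 0, 0, 0, 0, -0.044, 0, 0, 0, 0, -0.0507, 0, 0, 0, 0, -0.0573, 0, 0, 0, 0, -0.0627, 0, 0, 0, 0, -0.0627, 0, 0]'

```text
time_s: 4.68
tcp_pos: [0.4477, 0.092, 0.2002]
ee_rot: [3.142, 0.0, 2.894]
force: [-0.9, -0.3, -4.2]
width: 0.0097
grip_force: 60.0
```

```bash
python3 - <<'E'
from h import *
st=manip.read_state();c=manip.read_camera("wrist")["pixels"][90:350,100:420];d=manip.read_camera("scene")["pixels"][120:250,150:310]
cv2.imwrite("pics/w2.png",np.hstack([cv2.resize(c,(400,325)),cv2.resize(d,(400,325))])[:,:,::-1])
E
```

```text
(no output)
```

View pics/w2.png

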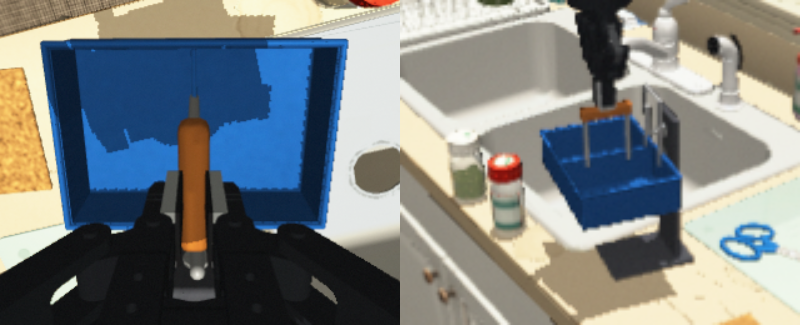

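The picture shows the caddy raised level in the grip (left crop: grip at (193,185)). The loop is above the hook's arm and only the caddy's weight is on the wrist. Next I withdraw it along the stand's -x, which is +x of the tool.

To row units: 0.07 m / 0.75 = 0.0933, 0.066 m / 0.75 = 0.088.

Request:
shift_gripper --increments '[0.0067, 0, 0, 0, 0, 0.016, 0, 0, 0, 0, 0.0267, 0, 0, 0, 0, 0.04, 0, 0, 0, 0, 0.0533, 0, 0, 0, 0, 0.0667, 0, 0, 0, 0, 0.08, 0, 0, 0, 0, 0.088, 0, 0, 0, 0, 0.0933, 0, 0, 0, 0, 0.0933, 0, 0, 0, 0]'

```text
time_s: 6.02
tcp_pos: [0.3798, 0.1092, 0.1999]
ee_rot: [-3.141, 0.0, 2.894]
force: [-0.5, 0.2, -3.6]
width: 0.0098
grip_force: 60.0
```

```bash
python3 go.py .4345 -.178 .2 171.3
```

```text
tcp [0.3798 0.1092 0.1999] rot [-3.1415  0.0001  2.8939] F [-0.4542  0.2026 -3.6307] w 0.009793020086246444
shift [-0.1235 -0.265  -0.    ] turn -0.09581710298731405
```

To row units: -0.265 m / 0.75 = -0.3533, -0.1235 m / 0.75 = -0.1647, -0.096 rad / 3.1416 = -0.0306.

Request:
shift_gripper --increments '[-0.004, -0.0133, 0, 0, 0, -0.0133, -0.0427, 0, 0, 0, -0.024, -0.0773, 0, 0, 0, -0.0347, -0.112, 0, 0, 0, -0.044, -0.144, 0, 0, 0, -0.056, -0.176, 0, -0.0032, 0, -0.0773, -0.2107, 0, -0.0095, 0, -0.0987, -0.2453, 0, -0.0159, 0, -0.12, -0.28, 0, -0.0223, 0, -0.14, -0.3133, 0, -0.0271, 0, -0.1573, -0.3413, 0, -0.0306, 0, -0.1647, -0.3533, 0, -0.0306, 0]'

```text
time_s: 7.52
tcp_pos: [0.435, -0.1802, 0.1999]
ee_rot: [-3.141, 0.0, 2.988]
force: [1.0, 1.1, -3.5]
width: 0.0096
grip_force: 60.1
```

Request:
shift_gripper --increments '[0, 0, 0, 0, 0, 0, 0, 0, 0, 0]'

```text
time_s: 7.78
tcp_pos: [0.4339, -0.1771, 0.1997]
ee_rot: [3.141, -0.001, 2.99]
force: [0.8, 0.3, -3.3]
width: 0.0101
grip_force: 60.0
```

```bash
python3 go.py .4345 -.178 .089 171.3
python3 - <<'E'
from h import *
np.set_printoptions(precision=4,suppress=True)
t=manip.read_camera("top");s=manip.read_camera("scene");st=manip.read_state();w=manip.read_camera("wrist")
m=mask(w,(100,120,30),(125,255,255));print("wrist blue bbox",cv2.boundingRect(big(m)))
cv2.imwrite("pics/w3.png",np.hstack([cv2.resize(t["pixels"][150:250,260:400],(400,286)),cv2.resize(s["pixels"][190:310,210:378],(400,286))])[:,:,::-1])
E
```

```text
tcp [ 0.4339 -0.1771  0.1997] rot [ 3.1408 -0.0012  2.9899] F [ 0.7845  0.3492 -3.3401] w 0.010064009593182027
shift [-0.0009 -0.0008  0.1107] turn 0.0001264984510571665
wrist blue bbox (132, 120, 247, 155)
```

View pics/w3.png

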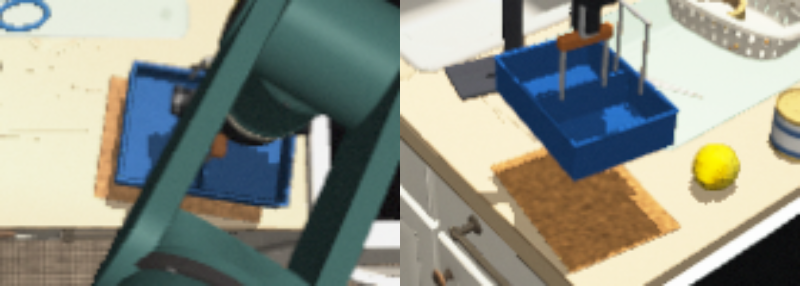

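Pictures: the caddy is level over the mat, roughly centred, with the lemon at (715,167) clear of it. By the lift readings the underside is about 113 mm above the mat top.

To row units: 0.111 m / 0.75 = 0.148, 0.1095 m / 0.75 = 0.146.

Request:
shift_gripper --increments '[-0.0013, 0, 0.02, 0, 0, -0.0013, 0, 0.04, 0, 0, -0.0013, 0, 0.06, 0, 0, -0.0013, 0, 0.08, 0, 0, -0.0013, 0, 0.1, 0, 0, -0.0013, 0, 0.1173, 0, 0, -0.0013, 0, 0.1293, 0, 0, -0.0013, 0, 0.1373, 0, 0, -0.0013, 0, 0.1427, 0, 0, -0.0013, 0, 0.146, 0, 0, -0.0013, 0, 0.148, 0, 0, -0.0013, 0, 0.148, 0, 0]'

```text
time_s: 9.43
tcp_pos: [0.4357, -0.1783, 0.0891]
ee_rot: [-3.141, 0.0, 2.99]
force: [0.3, 0.3, -3.0]
width: 0.0096
grip_force: 60.2
```

To row units: 0.001 m / 0.75 = 0.0013, 0.0005 m / 0.75 = 0.0007.

Request:
shift_gripper --increments '[0, 0, 0.0007, 0, 0, 0, 0, 0.0013, 0, 0, 0, 0, 0.0013, 0, 0]'

```text
time_s: 9.8
tcp_pos: [0.4353, -0.1782, 0.0882]
ee_rot: [-3.141, -0.0, 2.99]
force: [-2.8, -0.6, 3.6]
width: 0.0098
grip_force: 61.9
```

Contact with the mat is light: the force went from -3 N to +3.6 N. Release and back off.

To row units: -0.13 m / 0.75 = -0.1733, -0.11 m / 0.75 = -0.1467.

Request:
shift_gripper --increments '[0, 0, 0, 0, 0.012, 0, 0, 0, 0, 0.02, 0, 0, 0, 0, 0.03, 0, 0, 0, 0, 0.04, 0, 0, 0, 0, 0.05, 0, 0, 0, 0, 0.05, 0, 0, -0.0133, 0, 0.05, 0, 0, -0.04, 0, 0.05, 0, 0, -0.0733, 0, 0.05, 0, 0, -0.1067, 0, 0.05, 0, 0, -0.1467, 0, 0.05, 0, 0, -0.1733, 0, 0.05]'

```text
time_s: 11.3
tcp_pos: [0.4361, -0.1785, 0.2201]
ee_rot: [-3.141, 0.002, 2.99]
force: [0.0, -0.8, -0.4]
width: 0.0502
grip_force: 0.0
```

```bash
python3 - <<'E'
from h import *
np.set_printoptions(precision=4,suppress=True)
s=manip.read_camera("scene");w0=manip.read_state();w=manip.read_camera("wrist")
m=mask(w,(5,110,60),(20,255,255),(235,120,285,260));r=cv2.boxPoints(cv2.minAreaRect(big(m)));P=plane(w,r,.114,w0);e=P[1]-P[0],P[2]-P[1]
print("grip",r,P.mean(0),[(np.hypot(*x[:2]),np.degrees(np.arctan2(x[1],x[0]))) for x in e])
cv2.imwrite("pics/w4.png",np.hstack([cv2.resize(w["pixels"],(400,300)),cv2.resize(s["pixels"][190:316,210:378],(400,300))])[:,:,::-1])
E
```

```text
grip [[249. 145.]
 [262. 145.]
 [262. 206.]
 [249. 206.]] [ 0.4355 -0.1789  0.114 ] [(np.float64(0.012664217768963834), np.float64(81.28941623832472)), (np.float64(0.06358349077773079), np.float64(-8.29504665610158))]
```

View pics/w4.png

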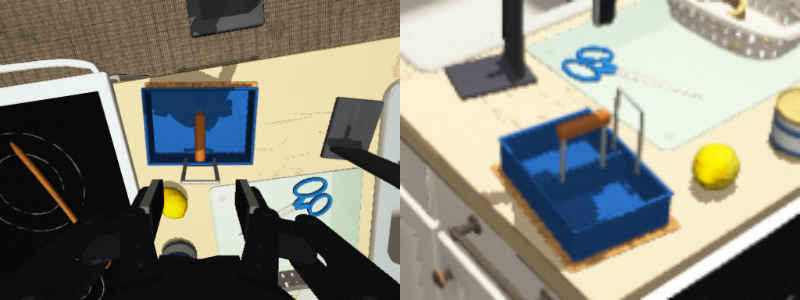

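The caddy stands on the mat, centred at (0.4355, -0.179) with yaw -8.3° against the mat's -8.6°, and is released. The lemon at (175,203) in the wrist half has not moved. Next is the red jar, with the tool turned so the fingers close along the caddy's x.

```bash
python3 go.py .374 .239 .2 81.7
```

```text
tcp [ 0.4372 -0.1791  0.2207] rot [-3.1395  0.0049  2.9899] F [-0.057  -0.8432 -0.4443] w 0.04996974925216596
shift [0.1258 0.4038 0.0192] turn 1.5639285782514971
```

To row units: 0.404 m / 0.75 = 0.5387, 0.395 m / 0.75 = 0.5267, 1.564 rad / 3.1416 = 0.4978.

Request:
shift_gripper --increments '[0.016, 0.0267, 0, 0.0318, 0.06, 0.04, 0.0733, 0, 0.0796, 0.075, 0.06, 0.1267, 0, 0.1273, 0.085, 0.0773, 0.18, 0, 0.1751, 0.085, 0.0933, 0.2333, 0, 0.2228, 0.085, 0.1067, 0.2867, 0, 0.2706, 0.085, 0.12, 0.34, 0, 0.3183, 0.085, 0.1333, 0.3933, 0, 0.3661, 0.085, 0.1467, 0.4467, 0, 0.4138, 0.085, 0.1573, 0.4933, 0.0133, 0.452, 0.085, 0.1653, 0.5267, 0.024, 0.4838, 0.085, 0.168, 0.5387, 0.0267, 0.4978, 0.085]'

```text
time_s: 12.9
tcp_pos: [0.3709, 0.2412, 0.1966]
ee_rot: [-3.14, 0.001, 1.426]
force: [-0.7, -0.5, -0.2]
width: 0.0852
grip_force: 0.0
```

Request:
shift_gripper --increments '[0, 0, 0, 0, 0.085, 0, 0, 0, 0, 0.085]'

```text
time_s: 13.15
tcp_pos: [0.3719, 0.2397, 0.1976]
ee_rot: [-3.141, 0.001, 1.427]
force: [-0.9, -0.1, 0.1]
width: 0.085
grip_force: 0.0
```

```bash
cat > red.py <<'E'
from h import *
np.set_printoptions(precision=4,suppress=True)
st=manip.read_state();w=manip.read_camera("wrist")
m=mask(w,(0,150,60),(3,255,255))|mask(w,(172,150,60),(180,255,255))
k=cv2.convexHull(big(m));(c,a,ang)=cv2.fitEllipse(k);print("ellipse",c,a,"area",cv2.contourArea(k))
r=cv2.boundingRect(k);print(r,plane(w,[c],.106,st))
b=np.float64([[r[0],c[1]],[r[0]+r[2],c[1]]]);P=plane(w,b,.106,st);print("width",np.linalg.norm(P[1]-P[0]))
cv2.imwrite("pics/w5.png",w["pixels"][:,:,::-1])
E
python3 red.py; python3 go.py .374 .239 .066 81.7
```

```text
ellipse (263.2216491699219, 169.72708129882812) (36.41712951660156, 42.87244415283203) area 547.5
(242, 152, 43, 21) [[0.3807 0.2509 0.106 ]]
width 0.040454297008031964
tcp [0.372  0.2396 0.1978] rot [-3.1414  0.0005  1.4261] F [-0.0139 -0.0917 -0.1757] w 0.08485268416628336
shift [-0.0003  0.0021  0.1318] turn 0.00011818510900329926
```

View pics/w5.png

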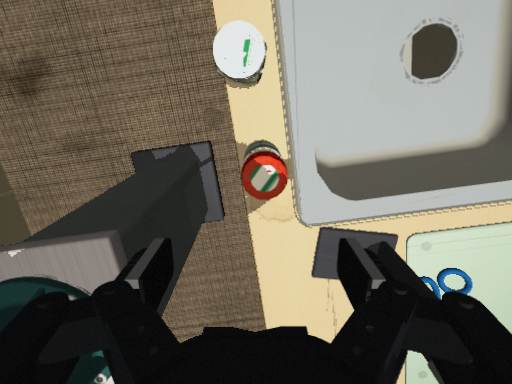

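The wrist view shows the red lid as a circle about 45 px across at roughly (265,176), the white lid at (239,52) and the stand's foot at (355,253). The hue mask caught only half of the lid, so I'll fit it with a looser mask.

```bash
python3 - <<'E'
from h import *
np.set_printoptions(precision=4,suppress=True)
st=manip.read_state();w=manip.read_camera("wrist")
roi=(230,140,300,210)
m=mask(w,(0,130,90),(9,255,255),roi)|mask(w,(170,130,90),(180,255,255),roi)
k=cv2.convexHull(cv2.findNonZero(m));print(cv2.boundingRect(k),cv2.contourArea(k))
c,a,_=cv2.fitEllipse(k);c2,r=cv2.minEnclosingCircle(k);print(c,a,c2,r)
for q in(c,c2):print(plane(w,[q],.106,st))
print("expected px of lid r", proj(w,[[.374,.239,.106],[.374+.0225,.239,.106]],st))
t=manip.read_camera("top");roi=(175,200,210,235)
m=mask(t,(0,130,80),(9,255,255),roi)|mask(t,(170,130,80),(180,255,255),roi);k=cv2.convexHull(cv2.findNonZero(m));c,a,_=cv2.fitEllipse(k);print("top",c,a,plane(t,[c],.106))
E
```

```text
(241, 151, 47, 49) 1771.0
(263.6884765625, 174.690185546875) (46.87710189819336, 48.95515060424805) (263.20526123046875, 174.18946838378906) 24.967527389526367
[[0.3807 0.2459 0.106 ]]
[[0.3803 0.2465 0.106 ]]
expected px of lid r [[257.6876 182.6335]
 [281.1012 179.3442]]
top (195.78561401367188, 216.0059814453125) (2.2322781085968018, 13.232124328613281) [[0.3759 0.222  0.106 ]]
```

To row units: 0.035 m / 0.75 = 0.0467, 0.025 m / 0.75 = 0.0333.

Request:
shift_gripper --increments '[0.0027, 0.004, 0.016, 0, 0.085, 0.0053, 0.008, 0.0333, 0, 0.085, 0.0053, 0.008, 0.0467, 0, 0.085, 0.0053, 0.008, 0.0467, 0, 0.085, 0.0053, 0.008, 0.0467, 0, 0.085]'

```text
time_s: 13.92
tcp_pos: [0.3786, 0.2433, 0.1628]
ee_rot: [-3.141, 0.0, 1.426]
force: [-0.8, -0.3, 0.1]
width: 0.0847
grip_force: 0.0
```

```bash
cat > red2.py <<'E'
from h import *
np.set_printoptions(precision=4,suppress=True)
st=manip.read_state();w=manip.read_camera("wrist");u,v=proj(w,[[.379,.243,.106]],st)[0];print("exp",u,v)
roi=(int(u-45),int(v-45),int(u+45),int(v+45))
m=mask(w,(0,130,90),(9,255,255),roi)|mask(w,(170,130,90),(180,255,255),roi)
k=cv2.convexHull(cv2.findNonZero(m));b=cv2.boundingRect(k);c,a,_=cv2.fitEllipse(k);print(b,c,a,plane(w,[c],.106,st))
b=np.float64(b);E=[[b[0],c[1]],[b[0]+b[2],c[1]],[c[0],b[1]],[c[0],b[1]+b[3]]];print(plane(w,E,.106,st))
s=manip.read_camera("scene");print("scene",plane(s,[[192.2,184.2]],.106))
roi=(175,175,210,205)
m=mask(s,(0,130,60),(9,255,255),roi)|mask(s,(170,130,60),(180,255,255),roi);print(cv2.boundingRect(m),proj(s,[[.374,.239,.106],[.380,.245,.106]]))
cv2.imwrite("pics/w6.png",np.hstack([cv2.resize(w["pixels"],(400,300)),cv2.resize(s["pixels"][150:228,160:264],(400,300),interpolation=2)])[:,:,::-1])
E
python3 red2.py; python3 go.py .38 .245 .066 81.7
```

```text
exp 256.1403704992292 194.20545787634177
(232, 163, 52, 55) (257.8645935058594, 189.2147979736328) (53.03997039794922, 58.30068588256836) [[0.381  0.2471 0.106 ]]
[[0.3597 0.2502 0.106 ]
 [0.4026 0.244  0.106 ]
 [0.3842 0.2691 0.106 ]
 [0.3774 0.2214 0.106 ]]
scene [[0.3861 0.2437 0.106 ]]
(185, 182, 14, 11) [[189.5337 185.8584]
 [190.3442 184.6005]]
tcp [0.3789 0.2434 0.1632] rot [ 3.141  -0.0003  1.4259] F [-0.341   0.4534 -0.3725] w 0.08451206531087321
shift [0.0017 0.0008 0.0972] turn -7.14111167123832e-05
```

View pics/w6.png

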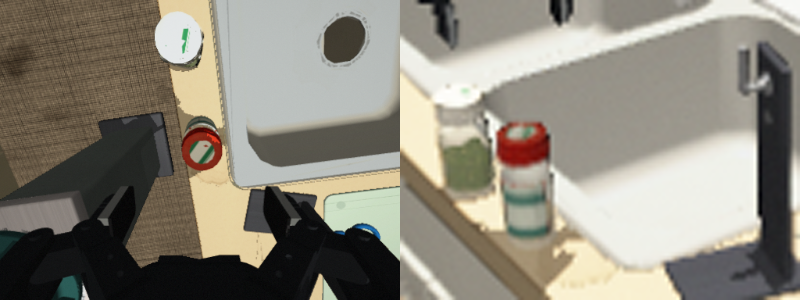

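The lid's near edge in the wrist view, plus its 22.5 mm radius, puts the jar at (0.380, 0.244), and the other cameras agree within a few mm. Descend over it and close slowly.

To row units: 0.103 m / 0.75 = 0.1373, 0.001 m / 0.75 = 0.0013.

Request:
shift_gripper --increments '[0.0013, 0.0013, 0.02, 0, 0.085, 0.0013, 0.0013, 0.0467, 0, 0.085, 0.0013, 0.0013, 0.0733, 0, 0.085, 0.0013, 0.0013, 0.1, 0, 0.085, 0.0013, 0.0013, 0.1227, 0, 0.08, 0.0013, 0.0013, 0.1347, 0, 0.075, 0.0013, 0.0013, 0.1373, 0, 0.068, 0.0013, 0.0013, 0.1373, 0, 0.06, 0.0013, 0.0013, 0.1373, 0, 0.054, 0.0013, 0.0013, 0.1373, 0, 0.048, 0.0013, 0.0013, 0.1373, 0, 0.044, 0.0013, 0.0013, 0.1373, 0, 0.04]'

```text
time_s: 15.52
tcp_pos: [0.3803, 0.2444, 0.0606]
ee_rot: [3.141, -0.001, 1.426]
force: [0.0, -0.6, 7.5]
width: 0.0427
grip_force: 59.7
```

Request:
shift_gripper --increments '[0, 0, 0, 0, 0.02, 0, 0, 0, 0, 0.01, 0, 0, 0, 0, 0, 0, 0, 0, 0, 0, 0, 0, 0, 0, 0]'

```text
time_s: 16.15
tcp_pos: [0.3804, 0.2444, 0.0606]
ee_rot: [3.141, -0.001, 1.426]
force: [-0.8, -0.3, 7.3]
width: 0.0426
grip_force: 59.7
```

To row units: -0.085 m / 0.75 = -0.1133, -0.08 m / 0.75 = -0.1067.

Request:
shift_gripper --increments '[0, 0, -0.0067, 0, 0, 0, 0, -0.016, 0, 0, 0, 0, -0.0293, 0, 0, 0, 0, -0.0453, 0, 0, 0, 0, -0.0613, 0, 0, 0, 0, -0.0773, 0, 0, 0, 0, -0.0933, 0, 0, 0, 0, -0.1067, 0, 0, 0, 0, -0.1133, 0, 0, 0, 0, -0.1133, 0, 0]'

```text
time_s: 17.4
tcp_pos: [0.38, 0.2442, 0.1452]
ee_rot: [3.141, -0.0, 1.426]
force: [0.0, -0.3, -1.7]
width: 0.0429
grip_force: 61.0
```

```bash
python3 go.py .438 -.1365 .146 81.7
```

```text
tcp [0.38   0.2442 0.1452] rot [ 3.1411 -0.0002  1.4257] F [ 0.0014 -0.3496 -1.6577] w 0.042912816635918075
shift [-0.3683  0.1124 -0.0008] turn -0.00020505927739833396
```

To row units: -0.368 m / 0.75 = -0.4907, -0.356 m / 0.75 = -0.4747.

Request:
shift_gripper --increments '[-0.016, 0.0027, 0, 0, 0, -0.0533, 0.008, 0, 0, 0, -0.1, 0.0173, 0, 0, 0, -0.1493, 0.028, 0, 0, 0, -0.2, 0.0427, 0, 0, 0, -0.2507, 0.06, 0, 0, 0, -0.3013, 0.08, 0, 0, 0, -0.352, 0.1, 0, 0, 0, -0.4, 0.1173, 0, 0, 0, -0.4427, 0.1333, 0, 0, 0, -0.4747, 0.1453, 0, 0, 0, -0.4907, 0.15, 0, 0, 0]'

```text
time_s: 18.9
tcp_pos: [0.4375, -0.1378, 0.1445]
ee_rot: [-3.141, 0.0, 1.424]
force: [0.4, -0.1, -1.2]
width: 0.0425
grip_force: 61.0
```

Request:
shift_gripper --increments '[0, 0, 0, 0, 0, 0, 0, 0, 0, 0]'

```text
time_s: 19.15
tcp_pos: [0.4371, -0.1353, 0.1447]
ee_rot: [-3.14, -0.001, 1.426]
force: [0.3, 0.9, -0.3]
width: 0.0425
grip_force: 61.0
```

```bash
python3 go.py .438 -.1365 .068 81.7
python3 - <<'E'
from h import *
st=manip.read_state();s=manip.read_camera("scene");w=manip.read_camera("wrist")
cv2.imwrite("pics/w7.png",np.hstack([cv2.resize(w["pixels"],(400,300)),cv2.resize(s["pixels"][175:301,190:358],(400,300),interpolation=2)])[:,:,::-1])
E
```

```text
tcp [ 0.4371 -0.1353  0.1447] rot [-3.1404 -0.0006  1.426 ] F [ 0.2937  0.9005 -0.2694] w 0.0425243523326064
shift [-0.0011  0.0011  0.0767] turn 0.00010611250676939576
```

View pics/w7.png

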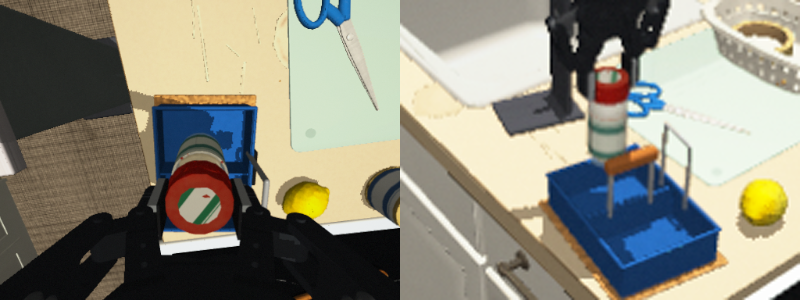

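The jar hangs upright over the near (+y) compartment, clear of the grip and loop. Floor contact is expected at a TCP height of about 0.0676, so I'll lower and then creep.

To row units: 0.075 m / 0.75 = 0.1, 0.073 m / 0.75 = 0.0973.

Request:
shift_gripper --increments '[0, 0.0013, 0.0107, 0, 0, 0, 0.0013, 0.024, 0, 0, 0, 0.0013, 0.0373, 0, 0, 0, 0.0013, 0.0507, 0, 0, 0, 0.0013, 0.064, 0, 0, 0, 0.0013, 0.0773, 0, 0, 0, 0.0013, 0.0867, 0, 0, 0, 0.0013, 0.0933, 0, 0, 0, 0.0013, 0.0973, 0, 0, 0, 0.0013, 0.1, 0, 0, 0, 0.0013, 0.1, 0, 0]'

```text
time_s: 20.62
tcp_pos: [0.439, -0.1364, 0.07]
ee_rot: [3.142, 0.0, 1.426]
force: [0.4, 0.4, -1.0]
width: 0.0424
grip_force: 61.0
```

To row units: 0.0014 m / 0.75 = 0.0019, 0.0007 m / 0.75 = 0.0009.

Request:
shift_gripper --increments '[0, 0, 0.0009, 0, 0, 0, 0, 0.0019, 0, 0, 0, 0, 0.0019, 0, 0]'

```text
time_s: 21.0
tcp_pos: [0.4389, -0.1364, 0.0686]
ee_rot: [3.142, 0.0, 1.426]
force: [0.7, 0.1, -0.3]
width: 0.0427
grip_force: 61.0
```

To row units: 0.001 m / 0.75 = 0.0013, 0.0005 m / 0.75 = 0.0007.

Request:
shift_gripper --increments '[0, 0, 0.0007, 0, 0, 0, 0, 0.0013, 0, 0, 0, 0, 0.0013, 0, 0]'

```text
time_s: 21.38
tcp_pos: [0.439, -0.1365, 0.0677]
ee_rot: [3.142, 0.0, 1.426]
force: [0.1, 0.2, 2.6]
width: 0.0424
grip_force: 61.5
```

Light contact. Release slowly and rise.

To row units: -0.14 m / 0.75 = -0.1867, -0.12 m / 0.75 = -0.16.

Request:
shift_gripper --increments '[0, 0, 0, 0, 0.045, 0, 0, 0, 0, 0.05, 0, 0, 0, 0, 0.055, 0, 0, 0, 0, 0.06, 0, 0, 0, 0, 0.065, 0, 0, 0, 0, 0.065, 0, 0, -0.02, 0, 0.065, 0, 0, -0.0467, 0, 0.065, 0, 0, -0.08, 0, 0.065, 0, 0, -0.12, 0, 0.065, 0, 0, -0.16, 0, 0.065, 0, 0, -0.1867, 0, 0.065]'

```text
time_s: 22.88
tcp_pos: [0.4393, -0.1366, 0.209]
ee_rot: [3.14, 0.001, 1.426]
force: [0.6, -0.4, -0.8]
width: 0.0653
grip_force: 0.0
```

Request:
shift_gripper --increments '[0.04, 0, -0.0133, 0, 0.065, 0.0933, 0, -0.0267, 0, 0.065, 0.1467, 0, -0.0267, 0, 0.065, 0.1867, 0, -0.0267, 0, 0.065, 0.2, 0, -0.0267, 0, 0.065, 0.2, 0, -0.0267, 0, 0.065, 0.2, 0, -0.0267, 0, 0.065, 0.2, 0, -0.0267, 0, 0.065]'

```text
time_s: 23.88
tcp_pos: [0.4605, 0.0111, 0.2275]
ee_rot: [-3.141, 0.0, 1.425]
force: [-0.2, 0.4, -0.3]
width: 0.0651
grip_force: 0.0
```

```bash
python3 - <<'E'
from h import *
np.set_printoptions(precision=4,suppress=True)
t=manip.read_camera("top");s=manip.read_camera("scene")
lt=mask(t,(22,150,120),(33,255,255),(335,145,362,175));print("lemon",cen(lt)) if lt.any() else 0
cv2.imwrite("pics/w8.png",np.hstack([cv2.resize(t["pixels"][140:245,240:380],(400,300),interpolation=2),cv2.resize(s["pixels"][175:301,190:358],(400,300),interpolation=2)])[:,:,::-1])
E
```

```text
lemon (array([347.    , 159.2135]), 178.0)
```

View pics/w8.png

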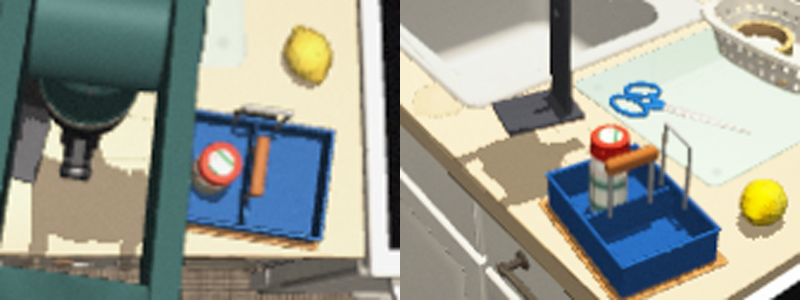

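The red jar stands upright in the +y compartment (scene half at (608,170)). The caddy is still squared on the mat, the lemon has not moved, and the arm touches nothing, so I'm handing in.

```bash
python3 -c "
from workcell import manip
print(manip.hand_in())"
```

```text
the job is handed in; nothing more can be done
None
```

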